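Hang the nesting spacer plates on the bench hook

ROBOT

A 6-joint arm with a two-finger parallel gripper is mounted at the origin on a cart in front of the work surface, level with it; the furniture and walls round the work are solid. World frame = base frame: x ahead of the robot, y to its left, z up, the work surface at z = 0. Lengths are in m, angles in rad, forces in N, time in s.
With the tool pointing down it reaches from about 0.375 to 0.9 m from the base axis. Payload 3.1 kg.
Tool frame: the origin (TCP) lies where the fingers leave the gripper's body, on its centre line; the fingertips stand 70 mm ahead of it and the grasp point (between the pads) lies 51 mm ahead of it; z points along the fingers, y is the line along which they close (so a half turn about z gives the same grasp; the last joint's range is limited). The gripper opens to 87 mm and grips with 3 to 60 N. Pads are 19 mm wide; open, the fingers measure 117 mm over their backs; the gripper's body (75 mm by 190 mm) begins 51 mm behind the grasp point.
Start: joints at [1.008, 0.527, 1.433, -0, 1.181, -0.178], TCP at [0.234, 0.58, 0.292] pointing down, gripper open.
Joint ranges: [-3.08, 3.08], [-0.75, 2.2], [0.22, 2.44], [-1.43, 4.57], [0, 2.65], [-2.85, 2.85]. Speed limits (rad/s): [2.79, 2.79, 3.14, 3.14, 3.14, 3.14].

INTERFACE

Orientations are given as a unit quaternion [x, y, z, w].
In Python, from rig import robot gives the robot as it stands.
- The arm moves only by the tool send_rows, never from a script. Its argument "deltas" is text: rows parted by semicolons, each of 7 numbers parted by spaces: the shift along the tool's x, y, z in mm, then the turn, a rotation vector about the tool's x, y, z in degrees, then the opening, from 0 (shut) to 1 (fully open). A call has 1 to 10 rows; each row shifts and turns the commanded pose from where the row before left it, along the tool's axes as they then stand; what a row does not reach is not made up. A row lasts 1/8 s, in which the tool goes at most 62.5 mm and 10.7 degrees, less where a joint would pass 70% of its speed; a pose out of reach is approached as far as the arm can. A call is refused whole if a number of a shift passes 62.5 or a number of a turn 10.7, either way. A call with a gripper value outside its range is refused whole. The fingers move at their own pace and stop on an object; "newtons" is the grip in N (left out, the last holds). Time passes only in rows, so rows that do not move let the fingers close. It gives the time, the measured TCP pose, the force, the opening and the grip force at its end, in the units of the state.
- robot.get_obs(): the state, without advancing time (a new reading comes with each control period).
- robot.camera(name): name is "scene" or "side" or "wrist"; returns a dict with "image" (384x512x3 uint8, red, green, blue), "depth" (384x512 float32, m along the optical axis (not along the pixel's ray), 0 where there is no reading), "fovy" (degrees; the focal length in pixels is half the picture's height over the tangent of half this angle, whatever the lens; pixels are square), "cx", "cy" (the principal point, pixels), "k1" (the pictures are not rectified: a ray, as slopes to the right and down, at radius r is drawn at 1 + k1 r^2 times it, then the intrinsics apply), "rvec" (rotation vector, rad) and "tvec" (3), from world to camera coordinates, as OpenCV has them. Camera axes: x right, y down, z forward; pixel columns grow to the right and rows downward; lengths in m; the calibration is good to about 2 mm. A picture is of the moment at which its call begins.
- robot.hand_in(): hands the job in; it is judged then, once.
Trained networks look in the newest picture that a camera, given by its name, has taken for a name from the list of things; names that differ only in an ending like _2 or _b are one class to them, and where a whole thing is asked for, a point or a joint stands for the part that bears it (a point fixed in the world has none). Each returns a list of dicts, best first, with "p" (0 to 1); they miss things now and then, are a little off and sometimes report something else, mostly with a low value. They report only what shows in the picture. A call takes as long as a camera call. They do not tell look-alikes from the thing itself.
- robot.find_in(camera, thing): "box" ([left, top, right, bottom] in pixels, round what is visible of it).
- robot.cut_out(camera, thing): "region" (384x512 bool, what is visible of it) and "box" ([left, top, right, bottom] in pixels, round what is visible of it).
The state is a dict: "time": time; "q": joint angles; "joint_velocities": joint speeds; "joint_torque": joint torques, N m; "position": TCP position; "tool_rot": TCP orientation; "ft_force": force on the tool from outside, world axes, zero at the start; "moment": the same for the moment, N m; "grip_width": finger opening in m; "grip_force": force on a finger pad.
Only numpy, scipy, OpenCV 4.12 (cv2) and the standard library are available. Lean on these libraries where they do the work, as an engineer would, in place of code of your own. Each camera call takes 0.05 s, during which the arm holds its last target. There are 200 camera calls.

TASK

Hang the three spacer plates from the rack on the hook of the stand, one after another: the large blue one first, then the medium yellow, then the small red in front. Lift each over the upturned end of the hook, let it rest on the arm, slide it back and press it home with a firm but gentle push of about 8 N - the large plate against the stop flange set on the arm, each of the others nested flush in the plate behind - then let go of it; leave all three hanging straight and still, and do not shift the stop flange (it is only lightly clamped and slips if pushed too hard), the reel, the tip cleaner or the glue tube.

Things in the scene. Friction and masses are not known exactly. Their poses are not given: they have to be found in the camera images.
- plate_large: Large blue plate, 98 mm wide (y), 22 mm thick (x -11 to +11), z +30 down to -60 mm; about 180 g, varies. Upright; front faces its -x. Origin: centre of its eye, a through slot along x, 20 mm wide, 30 mm tall. On the back, round the eye, a rounded bead 36 x 46 mm stands out 6 mm (to x +17); in the front a recess 40 x 50 mm, 10 mm deep, takes the next plate's bead.
- plate_medium: Medium yellow plate, 78 mm wide (y), 22 mm thick (x -11 to +11), z +30 down to -50 mm; about 150 g, varies. Upright; front faces its -x. Origin: centre of its eye, a through slot along x, 20 mm wide, 30 mm tall. Bead and recess as on the large plate. Nested home, its origin is 22 mm in front (-x) of the large plate's.
- plate_small: Small red plate, 58 mm wide (y), 22 mm thick (x -11 to +11), z +30 down to -40 mm; about 120 g, varies. Upright; front faces its -x. Origin: centre of its eye, a through slot along x, 20 mm wide, 30 mm tall. Bead and recess as on the large plate. Nested home, its origin is 22 mm in front (-x) of the medium plate's.
- plate_large_tab (a point): Middle of the grip tab on top of the plate, 53 mm above the plate's origin. The tab is 14 mm thick (x), 24 mm wide (y: grip it across this, from above), and runs from 30 to 72 mm above the origin. Axes as the plate.
- plate_medium_tab (a point): Middle of the grip tab on top of the plate, 53 mm above the plate's origin. The tab is 14 mm thick (x), 24 mm wide (y: grip it across this, from above), and runs from 30 to 72 mm above the origin. Axes as the plate.
- plate_small_tab (a point): Middle of the grip tab on top of the plate, 53 mm above the plate's origin. The tab is 14 mm thick (x), 24 mm wide (y: grip it across this, from above), and runs from 30 to 72 mm above the origin. Axes as the plate.
- hook: Grey stand fixed to the worktop (base 130 x 90 x 12 mm, post 142 mm high) with a round steel hook arm 10 mm thick along its own -x, axis 130 mm up. Origin on the worktop under the post. Plates hang with their x parallel to the stand's; one resting on the arm has its origin 10 mm below the arm's axis.
- hook_root (a point): On the arm's axis where it leaves the bracket; axes as the stand. A rigid aluminium stop flange, 58 mm across, is clamped on the arm: its front face is somewhere 8 to 53 mm in front (-x) of this point. Where exactly changes and is not measured: find it by feel. Lightly clamped: pushed with over about 12 N it slips back.
- hook_tip (a point): On the arm's axis at its outer end, 159 mm in front of hook_root, where the arm turns up. The upturned end is 10 mm thick, its top 15 mm above the axis, its underside 5 mm below it. Axes as the stand.
- rack: Grey plastic rack fixed on the worktop, 70 x 330 mm, 18 mm high, origin at the centre of its underside. Three bays in a row along its y (at -107, 0 and +107 mm), each a slot 25 mm wide in x with its floor at z = 6 mm and walls up to 18 mm; any plate may stand in any bay.
- solder_reel_small: Bystander: white solder reel, 54 mm across, 36 mm high, origin at the centre of its underside.
- tip_cleaner: Bystander: black tin with brass wool, 68 mm across, 42 mm high, origin at the centre of its underside.
- glue_tube: Bystander: yellow glue tube lying flat, 24 x 93 x 17 mm, its length along its y, origin at the centre of its underside.
There are look-alikes about, which are no part of the job. Several things have the shape of the plate_medium; the one meant has the colours described above. There is more than one size of the plate_small; the one meant has the size given above.

How it is judged:
By the outcome, as a careful person would: the job done as asked, in the order asked, and still so for the second after the job is handed in, with the robot touching nothing.
It also fails if it takes over 72 s, if anything falls off the work surface, if the arm or the gripper's body presses on something with over 40 N, if the wrist force passes 120 N, or if a joint passes its speed limit or range.

## Working session

There is one attempt and no reset: what is moved stays moved. The work goes in short steps, Python scripts to look and compute and a tool call to move; the robot and the scene stay as the last step left them, time stands still between calls to the robot, and variables do not carry over. Pictures are saved under pics/ and viewed, at most 10 in all, crops included, and the job is handed in when it is done.

Besides the shell and the picture viewer there is one more tool, called after "Request:" in YAML: its name, and indented under it one key for each argument. send_rows: Moves the arm, as the interface text tells. Its arguments: {"type":"object","properties":{"deltas":{"type":"string"},"newtons":{"type":"number"}},"required":["deltas"]}

```bash
mkdir -p pics; ls
cat > h.py <<'E'
import numpy as np, cv2
from rig import robot
from scipy.spatial.transform import Rotation as R
def cloud(c):
    d=c["depth"];h,w=d.shape;f=h/2/np.tan(np.radians(c["fovy"])/2)
    u,v=np.meshgrid(np.arange(w),np.arange(h))
    K=np.array([[f,0,c["cx"]],[0,f,c["cy"]],[0,0,1.]])
    p=np.stack([u,v],-1).reshape(-1,1,2).astype(np.float64)
    s=cv2.undistortPoints(p,K,np.array([c["k1"],0,0,0.])).reshape(h,w,2)
    P=np.concatenate([s,np.ones((h,w,1))],-1)*d[...,None]
    Rm=cv2.Rodrigues(np.array(c["rvec"],float))[0]
    W=(P-np.array(c["tvec"]))@Rm
    W[d==0]=np.nan
    return W
def proj(c,X):
    h=384;f=h/2/np.tan(np.radians(c["fovy"])/2)
    K=np.array([[f,0,c["cx"]],[0,f,c["cy"]],[0,0,1.]])
    return cv2.projectPoints(np.array(X,float).reshape(-1,1,3),np.array(c["rvec"],float),np.array(c["tvec"],float),K,np.array([c["k1"],0,0,0.]))[0].reshape(-1,2)
E
cat > a.py <<'E'
from h import *
o=robot.get_obs();print({k:np.round(v,3) for k,v in o.items()})
ims=[]
for n in ["scene","side"]:
    c=robot.camera(n);W=cloud(c);np.save(n+"_W.npy",W);np.save(n+"_im.npy",c["image"])
    cv2.imwrite(f"pics/{n}0.png",cv2.resize(c["image"][...,::-1],(768,576),interpolation=cv2.INTER_CUBIC))
    for t in ["plate_large","plate_medium","plate_small","hook","rack","solder_reel_small","tip_cleaner","glue_tube"]:
        for r in robot.cut_out(n,t):
            m=r["region"]
            if r["p"]>.2: print(n,t,round(r["p"],2),np.round(r["box"]),np.round(np.nanmedian(W[m],0),3),np.round(np.nanpercentile(W[m],[2,98],axis=0),3).tolist(),np.median(c["image"][m],0))
    print(n,np.round(c["tvec"],3),np.round(c["rvec"],3),c["fovy"])
E
python3 a.py
```

```text
pics
{'time': np.float64(0.0), 'q': array([ 1.008,  0.528,  1.434,  0.   ,  1.181, -0.178]), 'joint_velocities': array([ 0.   ,  0.001,  0.001,  0.002, -0.001,  0.   ]), 'joint_torque': array([  0.   , -44.004, -17.659,   0.063,   0.058,  -0.   ]), 'position': array([0.234, 0.579, 0.291]), 'tool_rot': array([ 0.191,  0.982, -0.001, -0.   ]), 'ft_force': array([-0.024, -0.186, -0.719]), 'moment': array([-0.018,  0.007, -0.03 ]), 'grip_force': np.float64(0.0), 'grip_width': np.float64(0.087)}
scene plate_large 0.7 [186. 137. 200. 176.] [0.457 0.307 0.086] [[0.451, 0.268, 0.014], [0.478, 0.367, 0.139]] [ 19.  55. 101.]
scene plate_medium 0.95 [249. 164. 272. 203.] [0.594 0.103 0.064] [[0.582, 0.071, 0.001], [0.659, 0.197, 0.124]] [80. 32. 84.]
scene plate_medium 0.91 [257. 194. 285. 230.] [ 0.563 -0.01   0.05 ] [[0.528, -0.035, 0.005], [0.592, 0.011, 0.123]] [81. 34. 86.]
scene plate_medium 0.72 [209. 180. 223. 222.] [0.446 0.092 0.073] [[0.438, 0.064, 0.01], [0.47, 0.181, 0.13]] [158. 128.   0.]
scene plate_small 0.73 [197. 158. 213. 192.] [0.453 0.201 0.074] [[0.445, 0.181, 0.019], [0
[... 1769 characters left out ...]
e solder_reel_small 0.81 [170. 205. 189. 224.] [0.709 0.122 0.035] [[0.691, 0.091, 0.003], [0.734, 0.136, 0.039]] [232. 235. 201.]
side tip_cleaner 0.8 [304. 178. 332. 206.] [ 0.392 -0.085  0.031] [[0.363, -0.139, 0.002], [0.425, -0.071, 0.044]] [38. 36. 35.]
side glue_tube 0.7 [170. 203. 189. 226.] [0.709 0.121 0.035] [[0.69, 0.087, 0.002], [0.738, 0.136, 0.039]] [232. 234. 200.]
side glue_tube 0.66 [261. 222. 277. 273.] [0.45  0.221 0.071] [[0.443, 0.143, 0.009], [0.471, 0.268, 0.119]] [154.  33.  24.]
side glue_tube 0.54 [164. 245. 200. 254.] [0.654 0.219 0.011] [[0.613, 0.21, 0.003], [0.697, 0.227, 0.017]] [230. 224.  78.]
side [0.53  0.149 1.   ] [ 0.396 -2.634  1.397] 49.76220614242648
```

View pics/scene0.png

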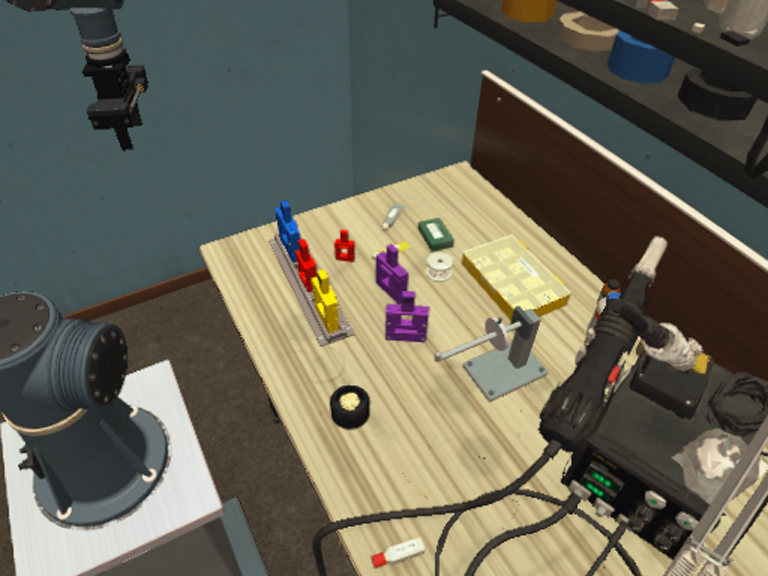

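View pics/side0.png

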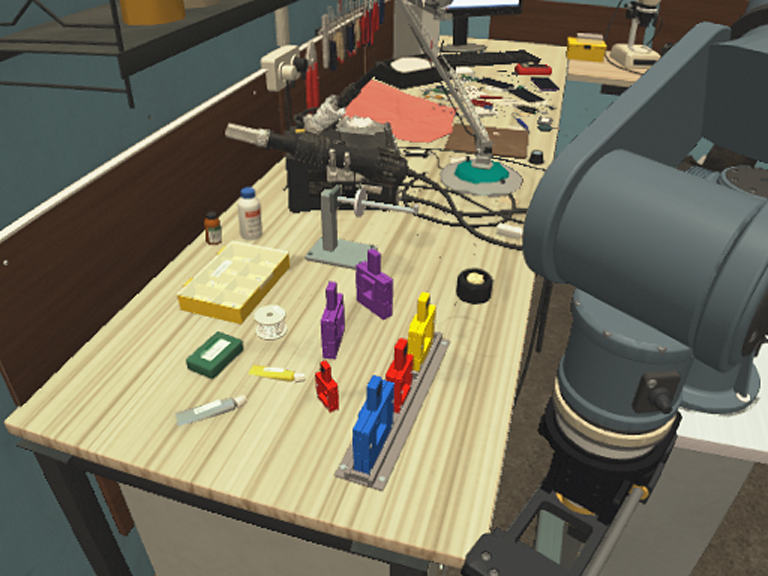

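The pictures show the three rack plates in scene view: blue (288,235), red (307,268) and yellow (325,300). The hook arm runs from its tip (437,357) to the flange (495,332).

Candidates:
- **Blue:** only (288,235).
- **Yellow shape:** yellow rack plate (325,300), with purple look-alikes at (392,272) and (407,322). I choose the yellow one.
- **Red:** rack plate (307,268), top z≈0.12, against the smaller one on the table (345,247), top z≈0.08. The listed size is 112 mm plus 6 mm floor, so I choose the rack one.

```bash
cat > fit.py <<'E'
from h import *
from scipy.optimize import least_squares
DIM={"large":(98,60),"medium":(78,50),"small":(58,40)}
def boxsd(P,lo,hi):
    c=(np.array(lo)+hi)/2;h=(np.array(hi)-lo)/2
    q=abs(P-c)-h
    return np.linalg.norm(np.maximum(q,0),axis=1)+np.minimum(q.max(1),0)
def sdf(P,n):
    w,l=DIM[n]; w/=2
    b=[boxsd(P,np.array(a)/1e3,np.array(c)/1e3) for a,c in [((-11,-w,-l),(11,w,30)),((-7,-12,30),(7,12,72)),((11,-18,-23),(17,18,23))]]
    d=np.min(b,0)
    hole=np.max([-boxsd(P,np.array([-12,-20,-25])/1e3,np.array([-1,20,25])/1e3),-boxsd(P,np.array([-20,-10,-15])/1e3,np.array([20,10,15])/1e3)][:1]+[-boxsd(P,np.array([-20,-10,-15])/1e3,np.array([20,10,15])/1e3)],0) if False else None
    h1=boxsd(P,np.array([-30,-20,-25])/1e3,np.array([-1,20,25])/1e3);h2=boxsd(P,np.array([-30,-10,-15])/1e3,np.array([30,10,15])/1e3)
    return np.maximum(d,-np.minimum(h1,h2))
def fitplate(P,n,x0,yaw0,fixz=None,tilt=False):
    def f(p):
        L=(P-p[:3])@R.from_euler("z",p[3]).as_matrix()
        return sdf(L,n)
    r=least_squares(f,[*x0,yaw0],loss="soft_l1",f_scale=.002)
    return r.x,r.cost/len(P),np.median(abs(f(r.x)))
COL={"large":lambda h,s,v:(h>95)&(h<125)&(s>110),"medium":lambda h,s,v:(h>18)&(h<35)&(s>170),"small":lambda h,s,v:((h<8)|(h>172))&(s>160)}
def mask(im,n):
    h,s,v=cv2.split(cv2.cvtColor(im,cv2.COLOR_RGB2HSV)); return COL[n](h,s,v)&(v>35)
E
cat > b.py <<'E'
from fit import *
init={"large":(.462,.318),"medium":(.45,.105),"small":(.457,.213)}
for n,x0 in init.items():
    z0=DIM[n][1]/1e3+.006; A=[]
    for cam in ["scene","side"]:
        W=np.load(cam+"_W.npy");m=mask(np.load(cam+"_im.npy"),n)
        P=W[m&(np.hypot(W[...,0]-x0[0],W[...,1]-x0[1])<.07)&(W[...,2]>.02)&(W[...,2]<.16)]; A.append(P)
    for nm,P in [("scene",A[0]),("side",A[1]),("both",np.vstack(A))]:
        for y in [0,np.pi]:
            x,c,md=fitplate(P,n,[*x0,z0],y); print(n,nm,len(P),np.round(x,4),"cost",round(c*1e6,3),round(md*1e3,2))
for cam in ["scene","side"]:
    W=np.load(cam+"_W.npy").reshape(-1,3);im=np.load(cam+"_im.npy").reshape(-1,3)
    g=(W[:,0]>.5)&(W[:,0]<.8)&(W[:,1]>-.28)&(W[:,1]<-.05)
    A=W[g&(W[:,2]>.118)&(W[:,2]<.15)&(W[:,0]<.62)]
    c=A.mean(0);d=np.linalg.svd(A-c)[2][0];print(cam,"arm",len(A),c.round(4),d.round(4),A.min(0).round(3),A.max(0).round(3))
    H=W[g&(W[:,2]>.09)&(W[:,2]<.17)]
    q=(H-c)@d; 
    for b in np.arange(-.08,.2,.01):
        s=H[(q>=b)&(q<b+.01)]
        if len(s):print(round(b,2),len(s),s.mean(0).round(3),s.min(0).round(3),s.max(0).round(3))
    B=W[g&(W[:,2]>.007)&(W[:,2]<.016)]
    print("base",cv2.minAreaRect((B[:,:2]*1e3).astype(np.float32)),len(B))
    for n in ["rack"]:
        r=(W[:,0]>.4)&(W[:,0]<.52)&(W[:,1]>.03)&(W[:,1]<.4)&(W[:,2]>.012)&(W[:,2]<.022)
        print("rack",cv2.minAreaRect((W[r][:,:2]*1e3).astype(np.float32)))
ims=[np.load("scene_im.npy")[130:235,175:295],np.load("side_im.npy")[180:325,190:310]]
cv2.imwrite("pics/crop1.png",np.hstack([cv2.resize(i[...,::-1],(400,400),interpolation=cv2.INTER_CUBIC) for i in ims]))
E
python3 b.py
```

```text
large scene 360 [ 0.4649  0.3184  0.0676 -0.0554] cost 0.586 0.64
large scene 360 [0.4652 0.3185 0.0676 3.0816] cost 0.896 0.7
large side 1132 [ 0.4627  0.3164  0.0662 -0.0641] cost 0.301 0.46
large side 1132 [0.463  0.3164 0.0662 3.0803] cost 0.677 0.56
large both 1492 [ 0.4632  0.3168  0.0665 -0.0618] cost 0.581 0.71
large both 1492 [0.4635 0.3167 0.0665 3.0822] cost 0.945 0.86
medium scene 416 [ 0.4513  0.105   0.0574 -0.0671] cost 0.482 0.61
medium scene 416 [0.4517 0.105  0.0574 3.0661] cost 0.876 0.75
medium side 565 [ 0.449   0.1034  0.0569 -0.0682] cost 0.52 0.65
medium side 565 [0.4497 0.1034 0.0568 3.0908] cost 0.931 0.8
medium both 981 [ 0.4501  0.1041  0.0571 -0.0572] cost 0.698 0.91
medium both 981 [0.4505 0.104  0.057  3.0949] cost 1.086 1.02
small scene 261 [ 0.4582  0.212   0.048  -0.0694] cost 0.741 0.82
small scene 261 [0.459  0.2119 0.0485 3.0292] cost 1.111 1.0
small side 464 [ 0.4563  0.2103  0.0466 -0.0608] cost 0.435 0.7
small side 464 [0.4575 0.2103 0.0465 3.1296] cost 1.052 0.93
small both 725 [ 0.4569  0.2109  0.047  -0.0489] cost 0.73 0.87
small both 725 [0
[... 2018 characters left out ...]
586 -0.153  0.136]
-0.01 12 [ 0.573 -0.156  0.133] [ 0.57  -0.163  0.129] [ 0.577 -0.151  0.138]
-0.0 13 [ 0.562 -0.156  0.133] [ 0.558 -0.16   0.128] [ 0.568 -0.152  0.137]
0.01 10 [ 0.553 -0.155  0.133] [ 0.549 -0.16   0.129] [ 0.557 -0.149  0.136]
0.02 12 [ 0.543 -0.155  0.133] [ 0.539 -0.158  0.128] [ 0.547 -0.15   0.137]
0.03 14 [ 0.532 -0.153  0.136] [ 0.528 -0.16   0.129] [ 0.538 -0.148  0.143]
0.04 14 [ 0.525 -0.154  0.138] [ 0.522 -0.158  0.127] [ 0.528 -0.15   0.146]
base ((691.8621826171875, -126.7049331665039), (166.89256286621094, 140.55569458007812), 84.43437194824219) 528
rack ((451.08026123046875, 211.9662628173828), (332.4071350097656, 41.085243225097656), 84.45159912109375)
```

View pics/crop1.png

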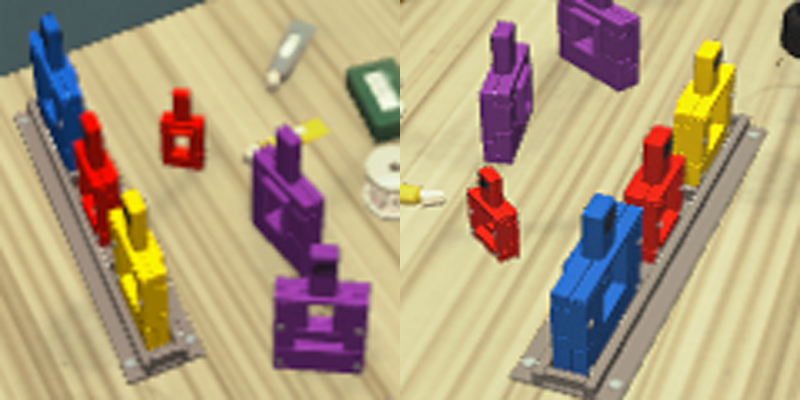

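The crop confirms it. The left (scene) half shows blue (60,90), the larger red (95,180) and yellow (140,270) in the rack, with the smaller red at (182,130) on the bare table. Next I fit the hook axis and check for obstacles near it.

```bash
cat > c.py <<'E'
from h import *
from scipy.optimize import least_squares
for cams in [["scene"],["side"],["scene","side"]]:
    W=np.vstack([np.load(c+"_W.npy").reshape(-1,3) for c in cams])
    g=(abs(W[:,1]+.157)<.02)&(W[:,2]>.115)&(W[:,2]<.15)&(W[:,0]<.622)&(W[:,0]>.54)
    P=W[g]
    f=lambda p: np.hypot(P[:,1]-p[0]-p[1]*(P[:,0]-.58),P[:,2]-p[2])-.005
    r=least_squares(f,[-.157,-.04,.130],loss="soft_l1",f_scale=.001);print(cams,len(P),"y@.58,slope,z",r.x.round(4),np.median(abs(f(r.x)))*1e3)
    F=W[(abs(W[:,0]-.637)<.012)&(abs(W[:,1]+.16)<.035)&(W[:,2]>.1)&(W[:,2]<.172)]
    rr=np.hypot(F[:,1]+.16,F[:,2]-.13);F=F[(rr<.026)&(rr>.008)]
    A=np.c_[F[:,1]+.16,F[:,2]-.13,np.ones(len(F))]
    q=least_squares(lambda p:A@p-F[:,0],[0,0,.634],loss="soft_l1",f_scale=.001).x;print("flange plane x=",q.round(4))
    T=W[(abs(W[:,1]+.155)<.01)&(W[:,2]>.137)&(W[:,2]<.15)&(W[:,0]<.545)&(W[:,0]>.51)];print("tip",len(T),np.percentile(T,[3,50,97],axis=0).round(4).tolist())
    Po=W[(abs(W[:,1]+.165)<.04)&(W[:,2]>.05)&(W[:,2]<.1)&(W[:,0]>.65)&(W[:,0]<.75)];print("post",len(Po),np.percentile(Po,[2,98],axis=0).round(3).tolist())
O=W[(W[:,0]>.4)&(W[:,0]<.75)&(W[:,1]>-.33)&(W[:,1]<.45)&(W[:,2]>.15)]
print("high",len(O));
for x in np.arange(.4,.75,.05):
    s=O[(O[:,0]>=x)&(O[:,0]<x+.05)]
    if len(s):print(round(x,2),len(s),s.min(0).round(3),s.max(0).round(3))
for n in ["scene","side"]:
    c=robot.camera(n);Rm=cv2.Rodrigues(np.array(c["rvec"]))[0];print(n,(-Rm.T@c["tvec"]).round(3))
E
python3 c.py
```

```text
['scene'] 128 y@.58,slope,z [-0.1568 -0.0171  0.1314] 0.7198454797723085
flange plane x= [ 0.0239 -0.008   0.6361]
tip 21 [[0.5244, -0.1605, 0.1371], [0.5282, -0.1575, 0.1431], [0.5405, -0.1531, 0.1467]]
post 164 [[0.694, -0.178, 0.051], [0.715, -0.148, 0.097]]
['side'] 96 y@.58,slope,z [-0.1592 -0.0362  0.1316] 1.0225619699964503
flange plane x= [ 0.0418 -0.0078  0.6363]
tip 11 [[0.5231, -0.1594, 0.138], [0.5255, -0.1544, 0.1422], [0.5302, -0.1515, 0.1454]]
post 148 [[0.694, -0.173, 0.051], [0.718, -0.145, 0.099]]
['scene', 'side'] 224 y@.58,slope,z [-0.1576 -0.0187  0.1313] 1.0431137231762069
flange plane x= [ 0.0306 -0.0083  0.6362]
tip 32 [[0.5232, -0.1604, 0.1371], [0.5266, -0.1571, 0.1424], [0.5392, -0.1514, 0.146]]
post 312 [[0.694, -0.177, 0.051], [0.717, -0.146, 0.098]]
high 2188
0.6 457 [ 0.601 -0.33   0.15 ] [ 0.65  -0.137  0.363]
0.65 720 [ 0.65 -0.33  0.15] [ 0.7   -0.139  0.361]
0.7 1011 [ 0.7  -0.33  0.15] [ 0.75  -0.244  0.309]
scene [ 0.185 -0.576  0.843]
side [0.293 0.867 0.682]
```

Request:
send_rows:
  deltas: "0 0 0 0 0 -9.25 1;0 0 0 0 0 -9.25 1;-35 -35 4 0 0 0 1;-35 -35 4 0 0 0 1;-35 -35 5 0 0 0 1;-35 -35 4 0 0 0 1;-35 -35 5 0 0 0 1;-35 -36 4 0 0 0 1;-35 -36 5 0 0 0 1;0 0 0 0 0 0 1"
  newtons: 25

```text
time: 2.25
position: [0.466, 0.3156, 0.261]
tool_rot: [0.033, 0.999, -0.0, 0.0]
ft_force: [-1.3, 0.1, 0.1]
grip_width: 0.087
grip_force: 0.0
```

```bash
cat > d.py <<'E'
from fit import *
import sys
o=robot.get_obs();print(o["time"],np.round(o["position"],4),np.round(o["tool_rot"],4),np.round(o["ft_force"],2),np.round(o["q"],3))
m=R.from_quat(o["tool_rot"]).as_matrix();print("tool y ang",np.degrees(np.arctan2(m[1,1],m[0,1])).round(2),"z",m[:,2].round(4))
W=np.vstack([np.load(c+"_W.npy").reshape(-1,3) for c in ["scene","side"]])
O=W[(W[:,0]>.4)&(W[:,0]<.75)&(W[:,1]>-.33)&(W[:,1]<-.1)&(W[:,2]>.175)]
for y in np.arange(-.33,-.1,.02):
    s=O[(O[:,1]>=y)&(O[:,1]<y+.02)]
    if len(s):print("obst",y.round(2),len(s),s.min(0).round(3),s.max(0).round(3))
c=robot.camera("wrist");Rm=cv2.Rodrigues(np.array(c["rvec"]))[0];print("cam",(-Rm.T@c["tvec"]).round(3))
cv2.imwrite("pics/w0.png",c["image"][...,::-1])
W=cloud(c)
for n,x0 in {"large":(.463,.317),"small":(.457,.211),"medium":(.450,.104)}.items():
    M=mask(c["image"],n)&(np.hypot(W[...,0]-x0[0],W[...,1]-x0[1])<.06)&(W[...,2]>.02)&(W[...,2]<.16)
    if M.sum()>50:
        x,cc,md=fitplate(W[M],n,[*x0,DIM[n][1]/1e3+.006],-.06);print(n,M.sum(),x.round(4),(md*1e3).round(2))
E
python3 d.py
```

```text
2.25 [0.466  0.3156 0.261 ] [ 3.310e-02  9.995e-01 -1.000e-04  4.000e-04] [-1.29  0.07  0.07] [ 3.970e-01  4.830e-01  1.624e+00 -1.000e-03  1.034e+00 -1.107e+00]
tool y ang 86.21 z [ 8.e-04 -3.e-04 -1.e+00]
obst -0.33 287 [ 0.639 -0.33   0.175] [ 0.745 -0.31   0.363]
obst -0.31 264 [ 0.68  -0.31   0.175] [ 0.75 -0.29  0.2 ]
obst -0.29 241 [ 0.7   -0.29   0.175] [ 0.75  -0.27   0.203]
obst -0.27 123 [ 0.707 -0.27   0.175] [ 0.75  -0.253  0.2  ]
obst -0.25 1 [ 0.75  -0.244  0.186] [ 0.75  -0.244  0.186]
cam [0.389 0.321 0.354]
large 5517 [ 0.4642  0.3179  0.0669 -0.06  ] 0.27
small 3069 [ 0.4574  0.2122  0.047  -0.0714] 0.31
medium 3196 [ 0.4503  0.1054  0.0571 -0.0698] 0.35
```

View pics/w0.png

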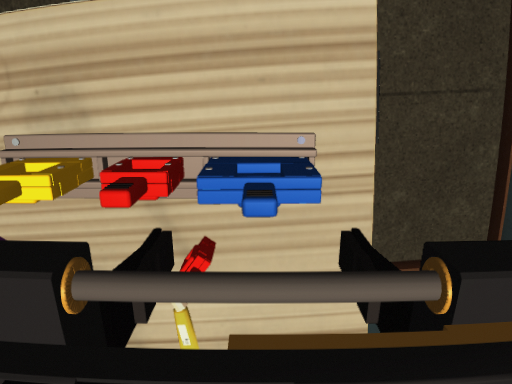

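The wrist view shows blue at (258,185) straight under the gripper, red at (143,180) and yellow at (45,180). I descend, grip and lift.

Request:
send_rows:
  deltas: "2 1.5 30 0 0 0 1;0 0 30 0 0 0 1;0 0 28 0 0 0 1;0 0 0 0 0 0 1;0 0 0 0 0 0 0;0 0 0 0 0 0 0;0 0 0 0 0 0 0;0 0 0 0 0 0 0;0 0 0 0 0 0 0"
  newtons: 30

```text
time: 3.42
position: [0.4617, 0.3196, 0.1735]
tool_rot: [0.031, 1.0, 0.0, 0.0]
ft_force: [-0.2, -0.5, 0.5]
grip_width: 0.0448
grip_force: 0.0
```

Request:
send_rows:
  deltas: "0 0 0 0 0 0 0;0 0 0 0 0 0 0;0 0 0 0 0 0 0;0 0 0 0 0 0 0"

```text
time: 3.92
position: [0.4615, 0.3196, 0.1731]
tool_rot: [0.03, 1.0, -0.0, -0.0]
ft_force: [0.0, -0.5, -0.8]
grip_width: 0.0237
grip_force: 29.9
```

Request:
send_rows:
  deltas: "0 0 -20 0 0 0 0;0 0 -40 0 0 0 0;0 0 -45 0 0 -1.7 0;0 0 -42 0 0 0 0;-3 -40 0 0 0 0 0;-3 -53 0 0 0 0 0;-3 -53 0 0 0 0 0;-3 -53 0 0 0 0 0;-3 -53 0 0 0 0 0;-3 -53 0 0 0 0 0"

```text
time: 5.18
position: [0.4697, 0.0128, 0.3202]
tool_rot: [0.016, 1.0, 0.0, -0.0]
ft_force: [-0.0, -0.0, -1.0]
grip_width: 0.0237
grip_force: 29.9
```

Request:
send_rows:
  deltas: "-3 -53 0 0 0 0 0;-3 -53 0 0 0 0 0;-3 -53 0 0 0 0 0;0 -9 10 0 0 0 0;0 0 30 0 0 0 0;0 0 0 0 0 0 0;0 0 0 0 0 0 0"

```text
time: 6.05
position: [0.474, -0.1533, 0.2806]
tool_rot: [0.015, 1.0, 0.0, 0.0]
ft_force: [0.6, 0.7, -1.2]
grip_width: 0.0236
grip_force: 29.9
```

```bash
cat > e.py <<'E'
from fit import *
import sys
from scipy.optimize import least_squares
n=sys.argv[1];x0=np.array(eval(sys.argv[2]));save=sys.argv[3] if len(sys.argv)>3 else None
o=robot.get_obs();print(round(o["time"],2),"tcp",np.round(o["position"],4),np.round(o["ft_force"],2))
ims=[]
for cam in ["scene","side","wrist"]:
    c=robot.camera(cam);W=cloud(c);ims.append(c["image"])
    M=mask(c["image"],n)&(np.linalg.norm(W-x0,axis=-1)<.085)
    if M.sum()>60:
        x,cc,md=fitplate(W[M],n,x0,-.03);print(cam,M.sum(),x.round(4),(md*1e3).round(2))
    g=(abs(W[...,1]+.157)<.02)&(W[...,2]>.12)&(W[...,2]<.142)&(W[...,0]<.622)&(W[...,0]>.54)
    hs=cv2.cvtColor(c["image"],cv2.COLOR_RGB2HSV); P=W[g&(hs[...,1]<90)]
    if len(P)>40:
        f=lambda p: np.hypot(P[:,1]-p[0]-p[1]*(P[:,0]-.58),P[:,2]-p[2])-.005
        r=least_squares(f,[-.157,-.03,.130],loss="soft_l1",f_scale=.001);print(cam,"arm",len(P),r.x.round(4))
if save: 
    cv2.imwrite(f"pics/{save}.png",np.hstack([cv2.resize(i[...,::-1],(400,300)) for i in [ims[2]]]+[cv2.resize(ims[0][180:285,270:410][...,::-1],(400,300),interpolation=cv2.INTER_CUBIC)]))
E
python3 e.py large "(.474,-.154,.174)" l1
```

```text
6.05 tcp [ 0.474  -0.1533  0.2806] [ 0.65  0.71 -1.2 ]
scene 825 [ 0.4771 -0.1538  0.1753 -0.0304] 0.43
scene arm 130 [-0.1567 -0.0177  0.1318]
side 454 [ 0.4752 -0.156   0.1759 -0.0326] 0.9
side arm 95 [-0.159  -0.0412  0.1311]
wrist 10112 [ 0.4773 -0.1539  0.1755 -0.0306] 0.21
wrist arm 357 [-0.1573 -0.0238  0.131 ]
```

View pics/l1.png

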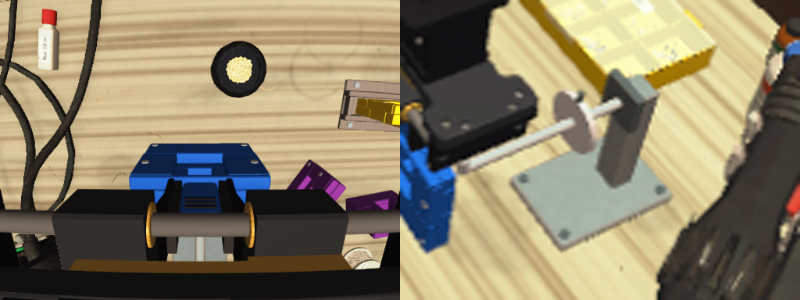

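The plate is centred on the arm to about 0.3 mm in all three cameras. The right panel shows the blue plate in front of the hook tip at (465,165). I lower to eye height and thread it on.

Request:
send_rows:
  deltas: "0 0 25 0 0 0 0;0 0 14.5 0 0 0 0;0 0 0 0 0 0 0;-15 0 0 0 0 0 0;-15 0 0 0 0 0 0;-5 0 0 0 0 0 0;0 0 0 0 0 0 0"

```text
time: 7.08
position: [0.5094, -0.155, 0.2408]
tool_rot: [0.015, 1.0, -0.0, 0.0]
ft_force: [0.1, -0.3, -1.8]
grip_width: 0.0242
grip_force: 29.9
```

Request:
send_rows:
  deltas: "-8 0 0 0 0 0 0;-10 0 0 0 0 0 0;-10 0 0 0 0 0 0;-10 0 0 0 0 0 0;-10 0 0 0 0 0 0;0 0 0 0 0 0 0"

```text
time: 7.82
position: [0.5577, -0.1566, 0.2407]
tool_rot: [0.015, 1.0, -0.0, 0.0]
ft_force: [-0.6, 0.1, -1.6]
grip_width: 0.0239
grip_force: 29.9
```

Request:
send_rows:
  deltas: "0 0 6 0 0 0 0;0 0 6 0 0 0 0;0 0 0 0 0 0 0;0 0 0 0 0 0 0"

```text
time: 8.32
position: [0.5566, -0.1566, 0.2287]
tool_rot: [0.016, 1.0, 0.0, -0.0]
ft_force: [-0.1, -0.4, -1.1]
grip_width: 0.0236
grip_force: 29.9
```

Request:
send_rows:
  deltas: "0 0 1 0 0 0 0;0 0 0.5 0 0 0 0;0 0 0 0 0 0 0"

```text
time: 8.7
position: [0.5568, -0.1565, 0.2273]
tool_rot: [0.016, 1.0, -0.0, 0.0]
ft_force: [0.7, 0.1, -1.3]
grip_width: 0.0236
grip_force: 29.9
```

Request:
send_rows:
  deltas: "0 0 0.5 0 0 0 0;0 0 0 0 0 0 0;0 0 0 0 0 0 0"

```text
time: 9.07
position: [0.5568, -0.1565, 0.2268]
tool_rot: [0.016, 1.0, -0.0, 0.0]
ft_force: [-0.9, -0.2, -2.5]
grip_width: 0.0234
grip_force: 29.9
```

Request:
send_rows:
  deltas: "0 0 0.5 0 0 0 0;0 0 0 0 0 0 0;0 0 0 0 0 0 0"

```text
time: 9.45
position: [0.5568, -0.1565, 0.2266]
tool_rot: [0.016, 1.0, -0.0, 0.0]
ft_force: [-0.9, 1.1, 2.8]
grip_width: 0.0237
grip_force: 29.9
```

Request:
send_rows:
  deltas: "0 0 -0.2 0 0 0 0;-8 0 0 0 0 0 0;-10 0 0 0 0 0 0;-10 0 0 0 0 0 0;-10 0 0 0 0 0 0;-8 0 0 0 0 0 0;0 0 0 0 0 0 0"

```text
time: 10.32
position: [0.6046, -0.1581, 0.2266]
tool_rot: [0.016, 1.0, -0.0, 0.002]
ft_force: [1.4, 0.2, 2.9]
grip_width: 0.0237
grip_force: 29.9
```

Request:
send_rows:
  deltas: "-2 0 0 0 0 0 0;-2 0 0 0 0 0 0;-2 0 0 0 0 0 0;0 0 0 0 0 0 0"

```text
time: 10.82
position: [0.608, -0.1581, 0.2266]
tool_rot: [0.016, 1.0, 0.0, -0.001]
ft_force: [-2.2, 0.7, 5.0]
grip_width: 0.0237
grip_force: 29.9
```

Request:
send_rows:
  deltas: "-1 0 -0.1 0 0 0 0;-1 0 0 0 0 0 0;0 0 0 0 0 0 0"

```text
time: 11.2
position: [0.61, -0.1581, 0.2266]
tool_rot: [0.016, 1.0, 0.0, -0.001]
ft_force: [-2.9, 0.0, 5.1]
grip_width: 0.0238
grip_force: 29.9
```

Request:
send_rows:
  deltas: "-1 0 -0.1 0 0 0 0;0 0 0 0 0 0 0"

```text
time: 11.45
position: [0.6114, -0.1582, 0.2266]
tool_rot: [0.016, 1.0, 0.0, -0.0]
ft_force: [-3.5, 0.3, 4.7]
grip_width: 0.0234
grip_force: 29.9
```

Request:
send_rows:
  deltas: "-0.5 0 -0.3 0 0 0 0;-0.5 0 0 0 0 0 0;0 0 0 0 0 0 0"

```text
time: 11.82
position: [0.6129, -0.1582, 0.2267]
tool_rot: [0.016, 1.0, 0.0, 0.0]
ft_force: [-1.7, -0.6, 0.9]
grip_width: 0.0238
grip_force: 29.9
```

Request:
send_rows:
  deltas: "-1 0 0 0 0 0 0;0 0 0 0 0 0 0"

```text
time: 12.08
position: [0.6141, -0.1583, 0.2267]
tool_rot: [0.016, 1.0, 0.0, 0.0]
ft_force: [-1.2, -0.1, -0.0]
grip_width: 0.024
grip_force: 29.9
```

Request:
send_rows:
  deltas: "-0.7 0 0 0 0 0 0;0 0 0 0 0 0 0"

```text
time: 12.32
position: [0.6146, -0.1583, 0.2267]
tool_rot: [0.016, 1.0, 0.0, 0.0]
ft_force: [0.6, 0.4, -1.7]
grip_width: 0.0238
grip_force: 29.9
```

Request:
send_rows:
  deltas: "-0.7 0 0 0 0 0 0;0 0 0 0 0 0 0"

```text
time: 12.58
position: [0.6153, -0.1584, 0.2268]
tool_rot: [0.016, 1.0, -0.0, 0.0]
ft_force: [-0.8, -0.1, -1.2]
grip_width: 0.0236
grip_force: 29.9
```

Request:
send_rows:
  deltas: "-0.7 0 0.1 0 0 0 0;0 0 0 0 0 0 0"

```text
time: 12.82
position: [0.6159, -0.1584, 0.2268]
tool_rot: [0.016, 1.0, -0.0, 0.0]
ft_force: [0.4, -0.1, -1.4]
grip_width: 0.0237
grip_force: 29.9
```

Request:
send_rows:
  deltas: "-0.7 0 0 0 0 0 0;0 0 0 0 0 0 0"

```text
time: 13.08
position: [0.6166, -0.1584, 0.2269]
tool_rot: [0.016, 1.0, -0.0, 0.0]
ft_force: [-0.5, 0.0, -1.5]
grip_width: 0.0236
grip_force: 29.9
```

Request:
send_rows:
  deltas: "-0.7 0 0.2 0 0 0 0;0 0 0 0 0 0 0"

```text
time: 13.32
position: [0.6173, -0.1584, 0.2267]
tool_rot: [0.016, 1.0, -0.0, -0.0]
ft_force: [-0.4, 0.0, -0.4]
grip_width: 0.0236
grip_force: 29.9
```

Request:
send_rows:
  deltas: "-0.5 0 0 0 0 0 0;0 0 0 0 0 0 0"

```text
time: 13.58
position: [0.6177, -0.1584, 0.2267]
tool_rot: [0.016, 1.0, -0.0, -0.0]
ft_force: [-0.7, -0.1, -0.9]
grip_width: 0.0239
grip_force: 29.9
```

Request:
send_rows:
  deltas: "-0.5 0 0 0 0 0 0;0 0 0 0 0 0 0"

```text
time: 13.82
position: [0.6179, -0.1584, 0.2267]
tool_rot: [0.016, 1.0, 0.0, -0.001]
ft_force: [-1.7, -0.2, 0.1]
grip_width: 0.0238
grip_force: 29.9
```

Contact seems to be starting, since x has stalled. I go on in small steps.

Request:
send_rows:
  deltas: "-0.3 0 0 0 0 0 0;0 0 0 0 0 0 0"

```text
time: 14.08
position: [0.618, -0.1584, 0.2267]
tool_rot: [0.016, 1.0, 0.0, -0.001]
ft_force: [-3.3, 0.4, 1.4]
grip_width: 0.0242
grip_force: 29.9
```

Request:
send_rows:
  deltas: "-0.3 0 0 0 0 0 0;0 0 0 0 0 0 0"

```text
time: 14.32
position: [0.6181, -0.1584, 0.2267]
tool_rot: [0.016, 1.0, 0.0, -0.001]
ft_force: [-5.1, -0.7, 2.9]
grip_width: 0.0237
grip_force: 29.9
```

Request:
send_rows:
  deltas: "-0.25 0 0 0 0 0 0;0 0 0 0 0 0 0"

```text
time: 14.58
position: [0.6182, -0.1584, 0.2266]
tool_rot: [0.016, 1.0, 0.0, -0.001]
ft_force: [-5.7, -0.5, 2.9]
grip_width: 0.0239
grip_force: 29.9
```

Request:
send_rows:
  deltas: "-0.2 0 0 0 0 0 0;0 0 0 0 0 0 0"

```text
time: 14.82
position: [0.6182, -0.1584, 0.2267]
tool_rot: [0.016, 1.0, 0.0, -0.001]
ft_force: [-5.5, -0.0, 3.7]
grip_width: 0.0236
grip_force: 29.9
```

Request:
send_rows:
  deltas: "-0.25 0 0 0 0 0 0;0 0 0 0 0 0 0"

```text
time: 15.08
position: [0.6183, -0.1584, 0.2267]
tool_rot: [0.015, 1.0, 0.0, -0.002]
ft_force: [-6.6, -1.1, 4.1]
grip_width: 0.0236
grip_force: 29.9
```

Request:
send_rows:
  deltas: "-0.2 0 0 0 0 0 0;0 0 0 0 0 0 0;0 0 0 0 0 0 0"

```text
time: 15.45
position: [0.6183, -0.1584, 0.2267]
tool_rot: [0.015, 1.0, 0.0, -0.002]
ft_force: [-6.5, -0.6, 5.2]
grip_width: 0.0238
grip_force: 29.9
```

Request:
send_rows:
  deltas: "-0.3 0 -0.1 0 0 0 0;0 0 0 0 0 0 0;0 0 0 0 0 0 0"

```text
time: 15.82
position: [0.6184, -0.1584, 0.2267]
tool_rot: [0.015, 1.0, 0.0, -0.002]
ft_force: [-6.7, -0.4, 4.6]
grip_width: 0.0237
grip_force: 29.9
```

Request:
send_rows:
  deltas: "-0.15 0 -0.1 0 0 0 0;0 0 0 0 0 0 0;0 0 0 0 0 0 0"

```text
time: 16.2
position: [0.6184, -0.1584, 0.2267]
tool_rot: [0.015, 1.0, 0.0, -0.002]
ft_force: [-8.1, -0.0, 4.4]
grip_width: 0.0236
grip_force: 30.0
```

Request:
send_rows:
  deltas: "1 0 0 0 0 0 0;0.6 0 -0.1 0 0 0 0;0 0 0 0 0 0 0"

```text
time: 16.58
position: [0.6181, -0.1584, 0.2267]
tool_rot: [0.016, 1.0, 0.0, -0.001]
ft_force: [-5.7, -0.9, 0.7]
grip_width: 0.0238
grip_force: 29.9
```

Request:
send_rows:
  deltas: "0.4 0 0 0 0 0 0;0 0 0 0 0 0 0"

```text
time: 16.82
position: [0.618, -0.1584, 0.2267]
tool_rot: [0.016, 1.0, 0.0, -0.0]
ft_force: [-4.2, -0.5, 0.1]
grip_width: 0.0239
grip_force: 29.9
```

Request:
send_rows:
  deltas: "0.3 0 0 0 0 0 0.6;0 0 0 0 0 0 0.6;0 0 0 0 0 0 0.6;0 0 0 0 0 0 0.6"

```text
time: 17.32
position: [0.6183, -0.1584, 0.2271]
tool_rot: [0.016, 1.0, -0.0, 0.001]
ft_force: [0.2, -0.9, -0.1]
grip_width: 0.0505
grip_force: 0.0
```

Request:
send_rows:
  deltas: "0 0 -20 0 0 0 0.6;0 0 -40 0 0 0 1;0 0 -40 0 0 0 1;0 0 0 0 0 0 1"

```text
time: 17.82
position: [0.6198, -0.1591, 0.3312]
tool_rot: [0.016, 1.0, -0.002, 0.004]
ft_force: [-0.5, -0.3, -0.4]
grip_width: 0.0749
grip_force: 0.0
```

```bash
python3 e.py large "(.619,-.158,.12)" l2
```

```text
17.82 tcp [ 0.6198 -0.1591  0.3312] [-0.52 -0.34 -0.41]
scene 989 [ 0.6192 -0.1582  0.1214 -0.0343] 0.57
scene arm 119 [-0.1566 -0.0204  0.1316]
side 564 [ 0.6191 -0.1609  0.1214 -0.0314] 0.86
side arm 87 [-0.1592 -0.0308  0.1319]
wrist 5038 [ 0.6204 -0.1589  0.1209 -0.0345] 0.27
wrist arm 1035 [-0.1573 -0.0363  0.131 ]
```

View pics/l2.png

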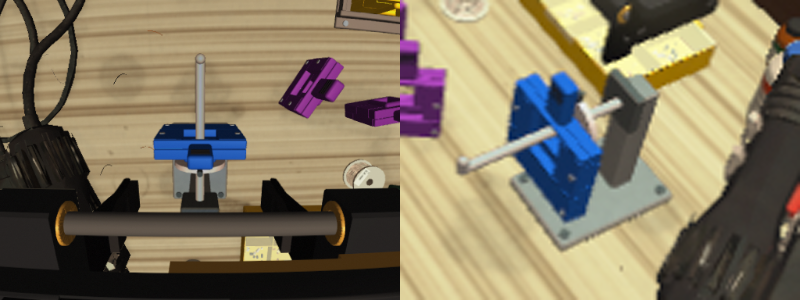

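Blue hangs upright against the flange: it sits at (562,140) in the right panel, and its y is within 0.2 mm of the arm. Next is the yellow one.

Request:
send_rows:
  deltas: "25 37 0 0 0 0 1;29 43 0 0 0 0 1;29 43 0 0 0 0 1;29 43 0 0 0 0 1;29 43 0 0 0 0 1;29 43 0 0 0 2 1;6 7 30 0 0 0 1;0 0 50 0 0 0 1;0 0 20 0 0 0 1;0 0 0 0 0 0 1"

```text
time: 19.23
position: [0.4484, 0.1062, 0.2245]
tool_rot: [0.033, 0.999, -0.0, -0.004]
ft_force: [0.8, -0.2, -0.3]
grip_width: 0.0871
grip_force: 0.0
```

Request:
send_rows:
  deltas: "0 0 0 0 0 0 1;0 0 0 0 0 0 1"

```text
time: 19.48
position: [0.4509, 0.1061, 0.2278]
tool_rot: [0.033, 0.999, 0.0, 0.001]
ft_force: [0.4, 1.3, 0.5]
grip_width: 0.0874
grip_force: 0.0
```

Request:
send_rows:
  deltas: "0.5 -0.5 35 0 0 0 0.8;0 0 30 0 0 0 0.6;0 0 0 0 0 0 0.6;0 0 0 0 0 0 0;0 0 0 0 0 0 0;0 0 0 0 0 0 0;0 0 0 0 0 0 0;0 0 0 0 0 0 0"

```text
time: 20.48
position: [0.45, 0.1056, 0.1623]
tool_rot: [0.033, 0.999, -0.0, 0.0]
ft_force: [-1.2, -0.8, 2.9]
grip_width: 0.0237
grip_force: 30.0
```

Request:
send_rows:
  deltas: "0 0 -20 0 0 0 0;0 0 -40 0 0 -1.8 0;0 0 -19 0 0 0 0;-6 -38 0 0 0 0 0;-6 -48 0 0 0 0 0;-6 -48 0 0 0 0 0;-6 -48 0 0 0 0 0;-6 -48 0 0 0 0 0;-5 -28 0 0 0 0 0;0 0 0 0 0 0 0"

```text
time: 21.72
position: [0.4761, -0.1554, 0.2407]
tool_rot: [0.019, 1.0, -0.0, 0.0]
ft_force: [-0.5, 0.5, -0.7]
grip_width: 0.0237
grip_force: 30.0
```

Request:
send_rows:
  deltas: "0 0 0 0 0 0 0;0 0 0 0 0 0 0"

```text
time: 21.98
position: [0.4752, -0.152, 0.2408]
tool_rot: [0.017, 1.0, 0.0, -0.001]
ft_force: [-0.0, 0.4, -0.8]
grip_width: 0.0238
grip_force: 30.0
```

```bash
python3 e.py medium "(.477,-.154,.136)"
```

```text
21.98 tcp [ 0.4752 -0.152   0.2408] [-0.05  0.4  -0.84]
scene 559 [ 0.4761 -0.1523  0.136  -0.0342] 0.46
side 364 [ 0.4739 -0.154   0.1361 -0.0382] 0.78
side arm 84 [-0.1592 -0.0224  0.1312]
wrist 8592 [ 0.476  -0.1521  0.1356 -0.0338] 0.25
wrist arm 351 [-0.1568 -0.0217  0.1309]
```

Request:
send_rows:
  deltas: "0 -1.8 0 0 0 0 0;-15 0 0 0 0 0 0;-15 0 0 0 0 0 0;-5 0 0 0 0 0 0;0 0 0 0 0 0 0"

```text
time: 22.75
position: [0.5112, -0.1563, 0.2407]
tool_rot: [0.017, 1.0, 0.0, -0.0]
ft_force: [-0.4, -1.3, -1.6]
grip_width: 0.0237
grip_force: 30.0
```

Request:
send_rows:
  deltas: "-8 0 0 0 0 0 0;-10 0 0 0 0 0 0;-10 0 0 0 0 0 0;-10 0 0 0 0 0 0;-10 0 0 0 0 0 0;0 0 4 0 0 0 0;0 0 6 0 0 0 0;0 0 2.5 0 0 0 0;0 0 0 0 0 0 0;0 0 0 0 0 0 0"

```text
time: 24.0
position: [0.5586, -0.1581, 0.2285]
tool_rot: [0.017, 1.0, -0.0, 0.0]
ft_force: [-0.1, 0.8, -1.5]
grip_width: 0.0237
grip_force: 30.0
```

Request:
send_rows:
  deltas: "0 0 0.7 0 0 0 0;0 0 0 0 0 0 0"

```text
time: 24.25
position: [0.5587, -0.1581, 0.2278]
tool_rot: [0.017, 1.0, -0.0, 0.0]
ft_force: [0.7, -0.1, -2.1]
grip_width: 0.0236
grip_force: 30.0
```

Request:
send_rows:
  deltas: "0 0 0.5 0 0 0 0;0 0 0 0 0 0 0"

```text
time: 24.5
position: [0.5587, -0.158, 0.2272]
tool_rot: [0.017, 1.0, 0.0, -0.0]
ft_force: [0.5, 0.2, -0.5]
grip_width: 0.0239
grip_force: 30.0
```

Request:
send_rows:
  deltas: "0 1.4 0 0 0 0 0;0 0 0.3 0 0 0 0;0 0 0 0 0 0 0"

```text
time: 24.88
position: [0.5587, -0.1566, 0.2269]
tool_rot: [0.017, 1.0, 0.0, -0.0]
ft_force: [-0.4, -0.0, -1.0]
grip_width: 0.0236
grip_force: 30.0
```

Request:
send_rows:
  deltas: "0 0 0.3 0 0 0 0;0 0 0 0 0 0 0"

```text
time: 25.12
position: [0.5587, -0.1567, 0.2266]
tool_rot: [0.017, 1.0, 0.0, -0.0]
ft_force: [0.3, -0.8, -0.5]
grip_width: 0.0237
grip_force: 30.0
```

```bash
python3 e.py medium "(.56,-.157,.121)" m1; python3 e.py large "(.62,-.158,.12)"
```

```text
25.12 tcp [ 0.5587 -0.1567  0.2266] [ 0.29 -0.77 -0.52]
scene 592 [ 0.5588 -0.1564  0.1217 -0.0721] 0.61
side 373 [ 0.5577 -0.1589  0.1216 -0.0304] 0.76
side arm 52 [-0.1583 -0.0497  0.1314]
wrist 7951 [ 0.5592 -0.1567  0.1213 -0.0355] 0.24
wrist arm 500 [-0.1571 -0.0365  0.131 ]
25.27 tcp [ 0.5587 -0.1567  0.2266] [ 0.45  0.19 -0.68]
scene 334 [ 0.6192 -0.1585  0.1216 -0.0318] 0.54
side 550 [ 0.6191 -0.1606  0.1211 -0.0301] 0.8
side arm 53 [-0.1588 -0.0177  0.1315]
wrist 1708 [ 0.6203 -0.1583  0.1208 -0.0358] 0.35
wrist arm 502 [-0.1572 -0.0355  0.131 ]
```

Request:
send_rows:
  deltas: "-6 0 0.3 0 0 0 0;-8 0 0 0 0 0 0;-8 0 0 0 0 0 0;-6 0 0 0 0 0 0;-2 0 0 0 0 0 0;0 0 0 0 0 0 0;0 0 0 0 0 0 0"

```text
time: 26.3
position: [0.5885, -0.1576, 0.2263]
tool_rot: [0.017, 1.0, 0.0, -0.0]
ft_force: [0.9, -0.0, -1.4]
grip_width: 0.0239
grip_force: 30.0
```

Request:
send_rows:
  deltas: "-1 0 0 0 0 0 0;-1 0 0 0 0 0 0;-1 0 0 0 0 0 0;0 0 0 0 0 0 0"

```text
time: 26.8
position: [0.5918, -0.1578, 0.2263]
tool_rot: [0.017, 1.0, -0.0, 0.0]
ft_force: [0.2, -0.8, -1.2]
grip_width: 0.0238
grip_force: 30.0
```

Request:
send_rows:
  deltas: "0 0 0.3 0 0 0 0;0 0 0 0 0 0 0"

```text
time: 27.05
position: [0.5918, -0.1578, 0.2262]
tool_rot: [0.017, 1.0, -0.0, 0.0]
ft_force: [0.8, 0.9, 1.0]
grip_width: 0.0238
grip_force: 30.0
```

Request:
send_rows:
  deltas: "0 0 0.3 0 0 0 0;0 0 0 0 0 0 0"

```text
time: 27.3
position: [0.5918, -0.1578, 0.2262]
tool_rot: [0.017, 1.0, -0.0, 0.0]
ft_force: [-0.6, 0.7, 3.6]
grip_width: 0.0236
grip_force: 30.0
```

Contact is at z≈.2262. I back off 0.4 mm so the plate just rests, and nest it.

Request:
send_rows:
  deltas: "-1 0 -0.4 0 0 0 0;-1 0 0 0 0 0 0;0 0 0 0 0 0 0"

```text
time: 27.68
position: [0.5935, -0.1579, 0.2262]
tool_rot: [0.017, 1.0, 0.0, -0.0]
ft_force: [-2.1, 0.6, 2.1]
grip_width: 0.0239
grip_force: 30.0
```

Request:
send_rows:
  deltas: "-1 0 0 0 0 0 0;-1 0 0 0 0 0 0;0 0 0 0 0 0 0"

```text
time: 28.05
position: [0.5959, -0.158, 0.2262]
tool_rot: [0.017, 1.0, -0.0, 0.0]
ft_force: [-1.8, 0.5, 2.2]
grip_width: 0.0235
grip_force: 30.0
```

Request:
send_rows:
  deltas: "-0.7 0 0 0 0 0 0;0 0 0 0 0 0 0"

```text
time: 28.3
position: [0.5965, -0.158, 0.2262]
tool_rot: [0.017, 1.0, -0.0, 0.0]
ft_force: [-2.5, 0.4, 3.3]
grip_width: 0.0235
grip_force: 30.0
```

Request:
send_rows:
  deltas: "-0.5 0 -0.25 0 0 0 0;0 0 0 0 0 0 0"

```text
time: 28.55
position: [0.5972, -0.158, 0.2262]
tool_rot: [0.017, 1.0, -0.0, 0.0]
ft_force: [-1.2, 0.5, 1.3]
grip_width: 0.0238
grip_force: 30.0
```

Request:
send_rows:
  deltas: "-0.5 0 0 0 0 0 0;0 0 0 0 0 0 0"

```text
time: 28.8
position: [0.5975, -0.158, 0.2263]
tool_rot: [0.017, 1.0, 0.0, 0.0]
ft_force: [-0.6, 0.8, -0.4]
grip_width: 0.0235
grip_force: 30.0
```

Request:
send_rows:
  deltas: "-0.5 0 0 0 0 0 0;0 0 0 0 0 0 0"

```text
time: 29.05
position: [0.598, -0.158, 0.2262]
tool_rot: [0.017, 1.0, 0.0, 0.0]
ft_force: [-0.7, -0.5, -0.3]
grip_width: 0.0237
grip_force: 30.0
```

Request:
send_rows:
  deltas: "-0.5 0 0 0 0 0 0;0 0 0 0 0 0 0"

```text
time: 29.3
position: [0.5981, -0.158, 0.2263]
tool_rot: [0.017, 1.0, 0.0, -0.0]
ft_force: [-2.1, -0.4, 0.2]
grip_width: 0.0236
grip_force: 30.0
```

Request:
send_rows:
  deltas: "-0.4 0 0 0 0 0 0;0 0 0 0 0 0 0"

```text
time: 29.55
position: [0.5982, -0.158, 0.2263]
tool_rot: [0.017, 1.0, 0.0, -0.001]
ft_force: [-2.5, -0.1, 0.9]
grip_width: 0.0234
grip_force: 30.0
```

Request:
send_rows:
  deltas: "-0.4 0 0 0 0 0 0;0 0 0 0 0 0 0"

```text
time: 29.8
position: [0.5983, -0.158, 0.2263]
tool_rot: [0.017, 1.0, 0.0, -0.001]
ft_force: [-5.0, -0.2, 1.5]
grip_width: 0.0241
grip_force: 30.0
```

Request:
send_rows:
  deltas: "-0.4 0 0 0 0 0 0;0 0 0 0 0 0 0"

```text
time: 30.05
position: [0.5984, -0.158, 0.2263]
tool_rot: [0.017, 1.0, 0.0, -0.002]
ft_force: [-5.6, -0.8, 2.3]
grip_width: 0.0237
grip_force: 30.0
```

Request:
send_rows:
  deltas: "-0.4 0 0 0 0 0 0;0 0 0 0 0 0 0"

```text
time: 30.3
position: [0.5985, -0.158, 0.2263]
tool_rot: [0.017, 1.0, 0.0, -0.002]
ft_force: [-7.0, -0.9, 3.6]
grip_width: 0.0237
grip_force: 30.0
```

Request:
send_rows:
  deltas: "-0.2 0 0 0 0 0 0;0 0 0 0 0 0 0;0 0 0 0 0 0 0"

```text
time: 30.68
position: [0.5986, -0.158, 0.2263]
tool_rot: [0.017, 1.0, 0.0, -0.002]
ft_force: [-6.7, -1.0, 3.7]
grip_width: 0.0238
grip_force: 30.0
```

Request:
send_rows:
  deltas: "-0.3 0 -0.1 0 0 0 0;0 0 0 0 0 0 0;0 0 0 0 0 0 0"

```text
time: 31.05
position: [0.5986, -0.158, 0.2263]
tool_rot: [0.017, 1.0, 0.0, -0.003]
ft_force: [-7.1, -0.5, 4.3]
grip_width: 0.0236
grip_force: 30.0
```

```bash
python3 e.py medium "(.598,-.158,.121)"; python3 e.py large "(.62,-.158,.12)"
```

```text
31.05 tcp [ 0.5986 -0.158   0.2263] [-7.15 -0.53  4.3 ]
scene 639 [ 0.5972 -0.1577  0.1215 -0.0572] 0.7
scene arm 77 [-0.1562  0.0019  0.1313]
side 385 [ 0.5968 -0.1599  0.1215 -0.0288] 0.8
side arm 59 [-0.159  -0.0479  0.132 ]
wrist 7948 [ 0.5984 -0.158   0.121  -0.0354] 0.34
wrist arm 1549 [-0.1571 -0.038   0.131 ]
31.2 tcp [ 0.5986 -0.158   0.2263] [-7.72 -1.24  3.64]
scene 219 [ 0.6199 -0.1584  0.1214 -0.0438] 0.55
scene arm 76 [-0.157  -0.0334  0.1314]
side 298 [ 0.6168 -0.1605  0.1208 -0.097 ] 0.97
side arm 59 [-0.1587 -0.0272  0.132 ]
wrist 1644 [ 0.6208 -0.1581  0.1207 -0.034 ] 0.39
wrist arm 1546 [-0.1571 -0.0363  0.131 ]
```

Request:
send_rows:
  deltas: "-0.2 0 0 0 0 0 0;0 0 0 0 0 0 0"

```text
time: 31.6
position: [0.5986, -0.158, 0.2263]
tool_rot: [0.017, 1.0, 0.0, -0.003]
ft_force: [-7.5, -1.2, 3.7]
grip_width: 0.0237
grip_force: 30.0
```

Request:
send_rows:
  deltas: "1 0 0 0 0 0 0;1 0 -0.1 0 0 0 0;0.2 0 0 0 0 0 0;0 0 0 0 0 0 0"

```text
time: 32.1
position: [0.5982, -0.158, 0.2263]
tool_rot: [0.017, 1.0, 0.0, -0.0]
ft_force: [-5.0, -0.5, 0.4]
grip_width: 0.0237
grip_force: 30.0
```

Request:
send_rows:
  deltas: "0.2 0 0 0 0 0 0.6;0 0 0 0 0 0 0.6;0 0 0 0 0 0 0.6;0 0 0 0 0 0 0.6;0 0 -20 0 0 0 0.6;0 0 -40 0 0 0 1;0 0 -40 0 0 0 1;0 0 0 0 0 0 1;0 0 0 0 0 0 1"

```text
time: 33.22
position: [0.5979, -0.1578, 0.3261]
tool_rot: [0.017, 1.0, 0.0, -0.0]
ft_force: [0.3, -0.3, -0.6]
grip_width: 0.0827
grip_force: 0.0
```

```bash
python3 e.py medium "(.598,-.158,.121)" m2; python3 e.py large "(.62,-.158,.12)"|grep -v arm
```

```text
33.23 tcp [ 0.5979 -0.1578  0.3261] [ 0.29 -0.29 -0.56]
scene 755 [ 0.5976 -0.1575  0.1214 -0.0559] 0.67
scene arm 75 [-0.1562 -0.0138  0.1314]
side 462 [ 0.597  -0.1599  0.1211 -0.032 ] 0.83
side arm 59 [-0.1579  0.006   0.1318]
wrist 3976 [ 0.5984 -0.1582  0.1209 -0.035 ] 0.28
wrist arm 670 [-0.1574 -0.036   0.1311]
33.38 tcp [ 0.5976 -0.1577  0.3249] [-0.15  0.41  0.52]
scene 440 [ 0.6195 -0.1582  0.1214 -0.0368] 0.6
side 340 [ 0.6188 -0.1609  0.1212 -0.0605] 1.03
wrist 2947 [ 0.6206 -0.159   0.1209 -0.0345] 0.41
```

View pics/m2.png

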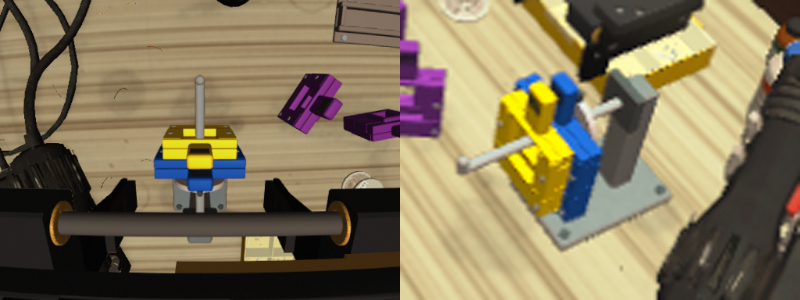

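Yellow is nested flush in blue: it sits at (535,140) in the right panel, with origins 22.2 mm apart. Now the red one.

Request:
send_rows:
  deltas: "15 36 0 0 0 0 1;20 48 0 0 0 0 1;20 48 0 0 0 0 1;20 48 0 0 0 0 1;20 48 0 0 0 0 1;20 48 0 0 0 0 1;20 48 0 0 0 1.9 1;17 41 30 0 0 0 1;0 0 50 0 0 0 1;0 0 16 0 0 0 1"

```text
time: 34.78
position: [0.4584, 0.213, 0.2278]
tool_rot: [0.033, 0.999, -0.001, -0.003]
ft_force: [0.3, -0.1, 0.6]
grip_width: 0.0871
grip_force: 0.0
```

Request:
send_rows:
  deltas: "0 0 0 0 0 0 1;0 0 0 0 0 0 0.8;0 0 0 0 0 0 0.8;0 0 0 0 0 0 0.8"

```text
time: 35.28
position: [0.4609, 0.2124, 0.2314]
tool_rot: [0.034, 0.999, 0.0, 0.001]
ft_force: [-0.0, 0.7, 0.5]
grip_width: 0.071
grip_force: 0.0
```

Request:
send_rows:
  deltas: "3.5 0 40 0 0 0 0.6;0 0 39 0 0 0 0.6;0 0 0 0 0 0 0.6;0 0 0 0 0 0 0.5;0 0 0 0 0 0 0;0 0 0 0 0 0 0;0 0 0 0 0 0 0;0 0 0 0 0 0 0"

```text
time: 36.28
position: [0.4574, 0.2127, 0.1523]
tool_rot: [0.034, 0.999, 0.0, 0.001]
ft_force: [-0.8, -1.0, 5.2]
grip_width: 0.0238
grip_force: 29.9
```

Request:
send_rows:
  deltas: "0 0 0 0 0 0 0"

```text
time: 36.4
position: [0.4574, 0.2127, 0.1523]
tool_rot: [0.034, 0.999, 0.0, 0.001]
ft_force: [-0.8, -1.2, 5.8]
grip_width: 0.0239
grip_force: 29.9
```

Request:
send_rows:
  deltas: "0 0 -20 0 0 0 0;0 0 -40 0 0 -1.9 0;-2 -25 -29 0 0 0 0;-4 -50 0 0 0 0 0;-4 -50 0 0 0 0 0;-4 -50 0 0 0 0 0;-4 -50 0 0 0 0 0;-4 -50 0 0 0 0 0;-4 -50 0 0 0 0 0;-4 -40 0 0 0 0 0"

```text
time: 37.65
position: [0.474, -0.1549, 0.2403]
tool_rot: [0.018, 1.0, 0.0, -0.0]
ft_force: [1.3, 0.3, -0.9]
grip_width: 0.0236
grip_force: 29.9
```

Request:
send_rows:
  deltas: "0 0 0 0 0 0 0;0 0 0 0 0 0 0;0 0 0 0 0 0 0;0 0 0 0 0 0 0"

```text
time: 38.15
position: [0.4741, -0.1519, 0.2406]
tool_rot: [0.017, 1.0, 0.0, -0.0]
ft_force: [-0.3, -0.3, -1.9]
grip_width: 0.0236
grip_force: 29.9
```

```bash
python3 e.py small "(.477,-.154,.136)"
```

```text
38.15 tcp [ 0.4741 -0.1519  0.2406] [-0.31 -0.29 -1.85]
scene 392 [ 0.4745 -0.1525  0.1361 -0.035 ] 0.48
side 288 [ 0.4727 -0.1542  0.136  -0.0153] 0.86
side arm 60 [-0.1585 -0.0126  0.1315]
wrist 6193 [ 0.4744 -0.1524  0.1354 -0.0345] 0.26
wrist arm 311 [-0.1565 -0.0141  0.1308]
```

Request:
send_rows:
  deltas: "0 0 0 0 0 0 0;0 0 0 0 0 0 0"

```text
time: 38.55
position: [0.4743, -0.153, 0.2406]
tool_rot: [0.017, 1.0, -0.0, 0.0]
ft_force: [0.0, -0.9, -1.4]
grip_width: 0.0239
grip_force: 29.9
```

Request:
send_rows:
  deltas: "-10 -0.8 0 0 0 0 0;-5 0 0 0 0 0 0;0 0 0 0 0 0 0;0 0 0 0 0 0 0"

```text
time: 39.05
position: [0.4891, -0.1543, 0.2405]
tool_rot: [0.017, 1.0, 0.0, -0.0]
ft_force: [-0.1, 0.0, -0.9]
grip_width: 0.0236
grip_force: 29.9
```

Request:
send_rows:
  deltas: "-10 0.5 0 0 0 0 0;-10 0 0 0 0 0 0;-10 0 0 0 0 0 0;-10 0 0 0 0 0 0;-10 0 0 0 0 0 0;-10 0 0 0 0 0 0;-8 0 0 0 0 0 0;0 0 0 0 0 0 0;0 0 0 0 0 0 0"

```text
time: 40.17
position: [0.5568, -0.1561, 0.2404]
tool_rot: [0.017, 1.0, 0.0, -0.0]
ft_force: [0.7, -0.3, -1.1]
grip_width: 0.0238
grip_force: 29.9
```

Request:
send_rows:
  deltas: "0 0 5 0 0 0 0;0 0 5 0 0 0 0;0 0 2.5 0 0 0 0;0 0 0 0 0 0 0;0 0 0 0 0 0 0"

```text
time: 40.8
position: [0.5573, -0.1563, 0.2281]
tool_rot: [0.017, 1.0, -0.0, 0.0]
ft_force: [-0.0, -0.3, -1.4]
grip_width: 0.0238
grip_force: 29.9
```

```bash
python3 e.py small "(.558,-.1565,.1225)"; python3 e.py medium "(.598,-.158,.121)"
```

```text
40.8 tcp [ 0.5573 -0.1563  0.2281] [-0.02 -0.29 -1.39]
scene 405 [ 0.5572 -0.1563  0.1235 -0.0852] 0.63
side 278 [ 0.5557 -0.1585  0.1229 -0.0247] 0.92
wrist 5640 [ 0.5574 -0.1565  0.123  -0.0351] 0.26
wrist arm 311 [-0.1575 -0.0428  0.1311]
40.95 tcp [ 0.5573 -0.1563  0.2283] [ 0.08  0.51 -1.28]
scene 212 [ 0.5973 -0.1577  0.1213 -0.0432] 0.46
side 444 [ 0.597  -0.16    0.1212 -0.0314] 0.76
wrist 1250 [ 0.5982 -0.1574  0.1209 -0.0366] 0.38
wrist arm 309 [-0.1571 -0.0319  0.1311]
```

Request:
send_rows:
  deltas: "0 0 1 0 0 0 0;0 0 0.4 0 0 0 0;0 0 0 0 0 0 0"

```text
time: 41.48
position: [0.5572, -0.1563, 0.2266]
tool_rot: [0.017, 1.0, 0.0, -0.0]
ft_force: [-1.0, 0.6, -1.4]
grip_width: 0.0235
grip_force: 29.9
```

Request:
send_rows:
  deltas: "0 0 0.4 0 0 0 0;0 0 0 0 0 0 0"

```text
time: 41.72
position: [0.5572, -0.1563, 0.2263]
tool_rot: [0.017, 1.0, 0.0, -0.0]
ft_force: [-0.7, 0.0, -2.2]
grip_width: 0.024
grip_force: 29.9
```

Request:
send_rows:
  deltas: "0 0 0.3 0 0 0 0;0 0 0 0 0 0 0"

```text
time: 41.98
position: [0.5572, -0.1563, 0.2262]
tool_rot: [0.017, 1.0, -0.0, 0.0]
ft_force: [0.1, -0.6, 0.4]
grip_width: 0.0237
grip_force: 29.9
```

Request:
send_rows:
  deltas: "0 0 0.3 0 0 0 0;0 0 0 0 0 0 0"

```text
time: 42.22
position: [0.5572, -0.1563, 0.2261]
tool_rot: [0.017, 1.0, -0.0, 0.0]
ft_force: [-1.1, 0.1, 3.8]
grip_width: 0.0236
grip_force: 29.9
```

Contact on the arm. I back off 0.4 mm and slide in.

Request:
send_rows:
  deltas: "0 0 -0.4 0 0 0 0;-5 0 0 0 0 0 0;-4 0 0 0 0 0 0;-2 0 0 0 0 0 0;0 0 0 0 0 0 0;0 0 0 0 0 0 0"

```text
time: 42.98
position: [0.5686, -0.1567, 0.2261]
tool_rot: [0.017, 1.0, -0.0, 0.0]
ft_force: [-0.7, 0.2, 0.4]
grip_width: 0.0239
grip_force: 29.9
```

Request:
send_rows:
  deltas: "-1 0 0 0 0 0 0;-1 0 0 0 0 0 0;-1 0 0 0 0 0 0;0 0 0 0 0 0 0;0 0 0 0 0 0 0"

```text
time: 43.6
position: [0.5713, -0.1567, 0.2261]
tool_rot: [0.017, 1.0, 0.0, 0.0]
ft_force: [-2.4, 1.2, 3.0]
grip_width: 0.0239
grip_force: 29.9
```

Request:
send_rows:
  deltas: "-1 0 0 0 0 0 0;-1 0 0 0 0 0 0;0 0 0 0 0 0 0"

```text
time: 43.98
position: [0.5734, -0.1568, 0.2261]
tool_rot: [0.017, 1.0, -0.0, 0.0]
ft_force: [-0.9, -0.0, 2.1]
grip_width: 0.0237
grip_force: 29.9
```

Request:
send_rows:
  deltas: "-1 0 -0.2 0 0 0 0;0 0 0 0 0 0 0"

```text
time: 44.22
position: [0.5746, -0.1569, 0.2261]
tool_rot: [0.017, 1.0, -0.0, 0.0]
ft_force: [-0.6, 0.8, 0.7]
grip_width: 0.0234
grip_force: 29.9
```

Request:
send_rows:
  deltas: "-0.7 0 0 0 0 0 0;0 0 0 0 0 0 0"

```text
time: 44.48
position: [0.575, -0.1569, 0.2262]
tool_rot: [0.017, 1.0, -0.0, 0.0]
ft_force: [-0.6, 0.2, -0.2]
grip_width: 0.0236
grip_force: 29.9
```

Request:
send_rows:
  deltas: "-0.6 0 0 0 0 0 0;0 0 0 0 0 0 0"

```text
time: 44.72
position: [0.5757, -0.1569, 0.2262]
tool_rot: [0.017, 1.0, -0.0, 0.0]
ft_force: [0.1, -0.7, -0.6]
grip_width: 0.0236
grip_force: 29.9
```

Request:
send_rows:
  deltas: "-0.5 0 0 0 0 0 0;0 0 0 0 0 0 0"

```text
time: 44.98
position: [0.5761, -0.1569, 0.2262]
tool_rot: [0.017, 1.0, 0.0, 0.0]
ft_force: [-0.1, 0.4, -1.9]
grip_width: 0.0236
grip_force: 29.9
```

Request:
send_rows:
  deltas: "-0.5 0 0.1 0 0 0 0;0 0 0 0 0 0 0"

```text
time: 45.22
position: [0.5764, -0.1569, 0.2262]
tool_rot: [0.017, 1.0, 0.0, -0.0]
ft_force: [-1.5, -0.2, 0.8]
grip_width: 0.0241
grip_force: 29.9
```

Request:
send_rows:
  deltas: "-0.4 0 0 0 0 0 0;0 0 0 0 0 0 0"

```text
time: 45.48
position: [0.5765, -0.1569, 0.2262]
tool_rot: [0.017, 1.0, 0.0, -0.001]
ft_force: [-1.7, -0.8, 0.4]
grip_width: 0.0239
grip_force: 29.9
```

Request:
send_rows:
  deltas: "-0.4 0 0 0 0 0 0;0 0 0 0 0 0 0"

```text
time: 45.72
position: [0.5767, -0.1569, 0.2262]
tool_rot: [0.017, 1.0, 0.0, -0.001]
ft_force: [-4.4, -0.0, 1.4]
grip_width: 0.0235
grip_force: 29.9
```

Request:
send_rows:
  deltas: "-0.4 0 0 0 0 0 0;0 0 0 0 0 0 0"

```text
time: 45.98
position: [0.5767, -0.1569, 0.2262]
tool_rot: [0.017, 1.0, 0.0, -0.001]
ft_force: [-5.7, -1.4, 3.7]
grip_width: 0.0235
grip_force: 29.9
```

Request:
send_rows:
  deltas: "-0.4 0 -0.1 0 0 0 0;0 0 0 0 0 0 0"

```text
time: 46.22
position: [0.5769, -0.1569, 0.2262]
tool_rot: [0.017, 1.0, 0.0, -0.002]
ft_force: [-6.3, -0.3, 3.8]
grip_width: 0.0236
grip_force: 29.9
```

Request:
send_rows:
  deltas: "-0.4 0 -0.1 0 0 0 0;0 0 0 0 0 0 0;0 0 0 0 0 0 0"

```text
time: 46.6
position: [0.5769, -0.1569, 0.2262]
tool_rot: [0.017, 1.0, 0.0, -0.002]
ft_force: [-7.1, -1.5, 2.5]
grip_width: 0.0238
grip_force: 29.9
```

Request:
send_rows:
  deltas: "-0.2 0 0 0 0 0 0;0 0 0 0 0 0 0;0 0 0 0 0 0 0"

```text
time: 46.98
position: [0.577, -0.1569, 0.2262]
tool_rot: [0.017, 1.0, 0.0, -0.002]
ft_force: [-7.4, -0.7, 3.9]
grip_width: 0.0237
grip_force: 29.9
```

```bash
for a in "small (.576,-.157,.121)" "medium (.598,-.158,.121)" "large (.62,-.159,.121)"; do set -- $a; python3 e.py $1 "$2"|grep -v arm; done
```

```text
46.98 tcp [ 0.577  -0.1569  0.2262] [-7.36 -0.69  3.91]
scene 427 [ 0.5755 -0.1569  0.1215 -0.0684] 0.65
side 278 [ 0.5751 -0.159   0.1209 -0.05  ] 1.02
wrist 5650 [ 0.5765 -0.1571  0.1209 -0.0358] 0.34
47.12 tcp [ 0.5769 -0.1569  0.2262] [-7.55 -1.24  3.09]
scene 172 [ 0.597  -0.1576  0.1215 -0.0263] 0.51
side 280 [ 0.594  -0.1596  0.1209 -0.111 ] 0.98
wrist 1921 [ 0.5987 -0.1573  0.1206 -0.0361] 0.39
47.27 tcp [ 0.5769 -0.1569  0.2262] [-7.14 -0.45  3.93]
scene 196 [ 0.6188 -0.1585  0.1213 -0.0293] 0.53
side 310 [ 0.6192 -0.1606  0.1208 -0.0505] 1.08
wrist 119 [ 0.6183 -0.1567  0.1208 -0.0055] 0.72
```

Home, 22 mm in front of yellow. One last bit of push to about 8 N, then I ease off, release and lift.

Request:
send_rows:
  deltas: "-0.2 0 0 0 0 0 0;0 0 0 0 0 0 0;0 0 0 0 0 0 0"

```text
time: 47.8
position: [0.577, -0.1569, 0.2262]
tool_rot: [0.017, 1.0, 0.0, -0.003]
ft_force: [-8.3, -1.2, 4.0]
grip_width: 0.0238
grip_force: 29.9
```

Request:
send_rows:
  deltas: "1 0 0 0 0 0 0;1 0 0 0 0 0 0;0.3 0 0 0 0 0 0;0 0 0 0 0 0 0"

```text
time: 48.3
position: [0.5766, -0.1569, 0.2262]
tool_rot: [0.017, 1.0, 0.0, -0.0]
ft_force: [-2.9, -0.4, 0.4]
grip_width: 0.0237
grip_force: 29.9
```

Request:
send_rows:
  deltas: "0.2 0 0 0 0 0 0.6;0 0 0 0 0 0 0.6;0 0 0 0 0 0 0.6;0 0 0 0 0 0 0.6;0 0 -20 0 0 0 0.6;0 0 -40 0 0 0 1;0 0 -50 0 0 0 1;0 0 0 0 0 0 1;0 0 0 0 0 0 1;0 0 0 0 0 0 1"

```text
time: 49.55
position: [0.5756, -0.1565, 0.3347]
tool_rot: [0.017, 1.0, 0.001, -0.002]
ft_force: [0.4, -0.6, 0.7]
grip_width: 0.0858
grip_force: 0.0
```

```bash
for a in "small (.576,-.157,.121) f1" "medium (.598,-.158,.121)" "large (.62,-.159,.121)"; do set -- $a; python3 e.py $1 "$2" $3|grep -v arm; done
```

```text
49.55 tcp [ 0.5756 -0.1565  0.3347] [ 0.39 -0.64  0.67]
scene 537 [ 0.5758 -0.1566  0.1215 -0.0702] 0.67
side 349 [ 0.575  -0.1592  0.1209 -0.0557] 0.95
wrist 2627 [ 0.5765 -0.1572  0.1209 -0.0346] 0.32
49.7 tcp [ 0.576  -0.1567  0.335 ] [-0.49  0.29 -0.42]
scene 399 [ 0.5982 -0.1576  0.1215 -0.064 ] 0.63
side 325 [ 0.5966 -0.16    0.1208 -0.0405] 0.92
wrist 2307 [ 0.5986 -0.1574  0.1208 -0.0353] 0.4
49.85 tcp [ 0.5763 -0.1569  0.3358] [-0.95 -0.04  0.26]
scene 416 [ 0.6195 -0.1583  0.1217 -0.0402] 0.58
side 330 [ 0.619  -0.1605  0.121  -0.0383] 0.95
wrist 2582 [ 0.6207 -0.1591  0.1209 -0.0348] 0.41
```

View pics/f1.png

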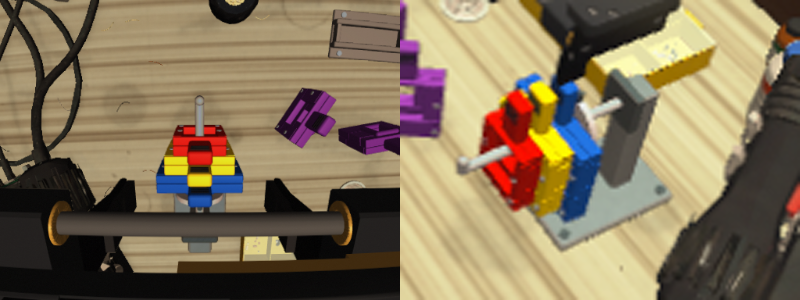

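All three hang nested: red (515,150), yellow (545,150), blue (570,150), spaced 22.1 mm and upright, with the gripper clear.

```bash
python3 -c "
from rig import robot
print(robot.hand_in())"
```

```text
the job is handed in; nothing more can be done
None
```

I hung the blue, yellow and red plates in that order and pressed each home at about 8 N. They hang upright, 22.1 mm apart, with the gripper clear and the flange not measurably shifted. I handed the job in at about 50 s; the hand-in call returned no verdict.

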